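Two-key release of a four-wire test fixture's sprung cover

TASK

The measurement is finished: open the grey test fixture by pressing the two black latch keys at its front fully down together, one fingertip on each, and keep both down until its sprung cover has come all the way up by itself; then let both keys come back up. Do not touch the cover, leave the brass shunt lying in its nest, and do not disturb the other things on the bench.

Things in the scene. Friction and masses are not known exactly. Their poses are not given: they have to be found in the camera images.
- fixture: four-wire test fixture: grey cast base 172 x 132 mm on rubber feet, top face 34 mm above the bench, fixed to it. Origin on the bench under the middle of the base; x points from the keys at the front to the hinge at the rear, y to its left side, z up. Between, beside and in front of the keys lies only the base's flat top
- left_key: the left of two like keys: ribbed black pad, 26 x 26 mm, 34 mm left (+y) of the fixture's middle line, 72 mm in front of its middle, on a dark steel rocker that turns about a level pin 36 mm behind the pad's middle. The rocker's hook stands up 29 mm behind the pad's middle (24 mm when pressed), 12 mm higher than the pad, and holds the cover. Origin on the pin, axes as the fixture's at rest
- right_key: the right of two like keys: ribbed black pad, 26 x 26 mm, 34 mm right (-y) of the fixture's middle line, 72 mm in front of its middle, on a dark steel rocker that turns about a level pin 36 mm behind the pad's middle. The rocker's hook stands up 29 mm behind the pad's middle (24 mm when pressed), 12 mm higher than the pad, and holds the cover. Origin on the pin, axes as the fixture's at rest
- left_pad (a point): middle of the top face of the left key's pad, 53 mm above the bench at rest; it sinks 9 mm when the key is fully down (the pad then also tilts 14 degrees, front edge down)
- right_pad (a point): middle of the top face of the right key's pad, 53 mm above the bench at rest; it sinks 9 mm when the key is fully down (the pad then also tilts 14 degrees, front edge down)
- left_latch (a joint): left key: 0 released, 0.24 rad fully down; from about 0.15 rad its hook is clear of the cover's catch. A spring pushes it back up (about 3 N at the pad to begin, 6 N fully down)
- right_latch (a joint): right key: 0 released, 0.24 rad fully down; from about 0.15 rad its hook is clear of the cover's catch. A spring pushes it back up (about 3 N at the pad to begin, 6 N fully down)
- cover: the fixture's cover: open aluminium frame 100 x 96 mm with a black probe bridge, above the nest; shut, its top lies 74 mm above the bench. Origin in the middle of the hinge pin at the rear, 60 mm behind the fixture's middle, 66 mm above the bench; axes as the fixture's when shut. Its front edge starts 42 mm behind the pads' middles and ends 68 mm behind them, 130 mm above the bench
- cover_hinge (a joint): opening angle of the cover: about 0 shut, 0.70 rad all the way up, where it stops. A spring lifts it, a damper slows it to about 4 s. Either hook alone holds it shut. If keys are let go within the first half second the hooks take it again on a safety catch at 0.14 rad, and both keys must be pressed anew
- shunt: the part that was measured: a small shunt, 18 x 69 x 10 mm, two brass blocks joined by a copper-coloured strip, lying loose in the nest under the cover. Origin in the middle of its underside, long axis y
- nest (a point): middle of the nest's floor, where the shunt's origin lies, 42 mm above the bench and 12 mm behind the fixture's middle
- test_weight: steel check weight with a knob, 22 mm across, 37 mm tall, standing on the bench; origin under its middle
- tweezers: steel tweezers, 12 x 122 x 8 mm, lying on the bench; origin under the middle, long axis y
- pencil_green: green pencil, 6 x 169 x 7 mm, lying on the bench; origin under the middle, long axis y
- ring_gauge: steel setting ring, 48 mm across, 14 mm tall, lying on the bench; origin under its middle

How it is judged:
On the way, in this order (a step that is already met when the one before it is completed fails the run):
1. both keys are pressed down together by the fingers, the cover still low (value of joint each of left_latch, right_latch above 0.15 rad and value of joint cover_hinge below 0.3 rad and contact force between the fingers and left_key above 1 N and contact force between the fingers and right_key above 1 N), for 0.1 s.
2. the cover is all the way up while both keys are still held down by the fingers (value of joint cover_hinge above 0.66 rad and value of joint each of left_latch, right_latch above 0.13 rad and contact force between the fingers and left_key above 1 N and contact force between the fingers and right_key above 1 N), for 0.1 s.
At the end, for the whole second after the job is handed in: the cover stands all the way up (above 0.66 rad), both keys are released (below 0.03 rad) and the shunt lies still in its nest (within 8 mm of its place) (value of joint cover_hinge above 0.66 rad and value of joint each of left_latch, right_latch below 0.03 rad and distance between shunt and nest below 0.008 m and linear speed of shunt below 0.02 m/s); the robot touches nothing.
It fails at once if a key is let go while the cover, past its safety catch, is still coming up (value of joint cover_hinge between 0.25 and 0.62 rad and value of joint any of left_latch, right_latch below 0.08 rad).
It fails at once if the robot touches the cover (contact force between any of the fingers, the arm and cover above 1 N).
It fails at once if the shunt is lifted or pushed out of its nest (distance between shunt and nest above 0.012 m).
It fails at once if the check weight, tweezers, pencil or ring is moved more than 2 cm (distance of any of test_weight, tweezers, pencil_green, ring_gauge from where it was at the start of the episode above 0.02 m).
It also fails if it takes over 43 s, if anything falls off the work surface, if the arm or the gripper's body presses on something with over 40 N, if the wrist force passes 120 N, or if a joint passes its speed limit or range.

ROBOT

A 6-joint arm with a two-finger parallel gripper is mounted at the origin on a cart in front of the work surface, level with it; the furniture and walls round the work are solid. World frame = base frame: x ahead of the robot, y to its left, z up, the work surface at z = 0. Lengths are in m, angles in rad, forces in N, time in s.
With the tool pointing down it reaches from about 0.275 to 0.725 m from the base axis. Payload 5.6 kg.
Tool frame: the origin (TCP) lies midway between the tips of the shut fingers; the grasp point (between the pads) lies 19 mm behind it; x points along the fingers, z is the direction in which the jaws open and shut, and the axes are right-handed (so a half turn about x gives the same grasp; the last joint's range is limited). The gripper opens to 85 mm and grips with 20 to 120 N. Pads are 22 mm wide; open, the fingers measure 114 mm over their backs; the gripper's body (76 mm by 85 mm) begins 54 mm behind the grasp point. The pads swing forward as they close: fully open they stand 13 mm farther back than shut.
Start: joints at [-0.974, 0.255, 0.108, 0, -1.424, -0.285], TCP at [0.169, -0.523, 0.231] pointing down, gripper open.
Joint ranges: [-2.95, 2.95], [-1.21, 1.97], [-1.09, 1.5], [-2.87, 1.71], [-2.94, -0.07], [-3.05, 3.05]. Speed limits (rad/s): [2.57, 2.57, 3.14, 3.14, 3.14, 3.14].

INTERFACE

Orientations are given as [roll, pitch, yaw] about the fixed x, y, z axes, in that order (R = Rz(yaw) Ry(pitch) Rx(roll)).
In Python, from workcell import * gives the robot as it stands.
- The arm moves only by the tool jog_arm, never from a script. Its argument "targets" is text: rows parted by semicolons, each of 5 numbers parted by spaces: the finger opening in cm, from 0 to 8.54, then the shift along the tool's x, y, z in cm, then the turn about the tool's x in rad. A call has 1 to 12 rows; each row is the pose to reach, as a shift and turn from the pose measured when the call began, along the tool's axes at that moment; what a row does not reach only later rows make up. A row lasts 1/10 s, in which the tool goes at most 50 mm and 8.59 degrees, less where a joint would pass 70% of its speed; a pose out of reach is approached as far as the arm can. A call with a gripper value outside its range is refused whole. The fingers move at their own pace and stop on an object; "newtons" is the grip in N (left out, the last holds). Time passes only in rows, so rows that repeat a pose let the fingers close. It gives the time, the measured TCP pose, the force and the opening at its end, in the units of the state.
- get_state(): the state, without advancing time (a new reading comes with each control period).
- read_camera(name): name is "side" or "top"; returns a dict with "img" (480x640x3 uint8, blue, green, red), "camera_matrix" (3x3 intrinsics, pixels), "rvec" (rotation vector, rad) and "tvec" (3), from world to camera coordinates, as OpenCV has them. Camera axes: x right, y down, z forward; pixel columns grow to the right and rows downward; lengths in m; the calibration is good to about 2 mm. A picture is of the moment at which its call begins. There is no depth.
- job_done(): hands the job in, once; it reports no verdict.
The state is a dict: "clock": time; "q": joint angles; "dq": joint speeds; "tau": joint torques, N m; "eef_pos": TCP position; "tool_rot": TCP orientation; "contact_force": force on the tool from outside, world axes, zero at the start; "wrist_torque": the same for the moment, N m; "width": finger opening in m.
Only numpy, scipy, OpenCV 4.12 (cv2) and the standard library are available. Lean on these libraries where they do the work, as an engineer would, in place of code of your own. Each camera call takes 0.05 s, during which the arm holds its last target.

## Working session

There is one attempt and no reset: what is moved stays moved. The work goes in short steps, Python scripts to look and compute and a tool call to move; the robot and the scene stay as the last step left them, time stands still between calls to the robot, and variables do not carry over. Pictures are saved under pics/ and viewed, and the job is handed in when it is done.

Besides the shell and the picture viewer there is one more tool, called after "Call:" by a JSON object that holds its "method" and its "body". jog_arm: Moves the arm, as the interface text tells. Its arguments: {"type":"object","properties":{"targets":{"type":"string"},"newtons":{"type":"number"}},"required":["targets"]}

```bash
mkdir -p pics; ls; python3 - <<'E'
from workcell import *
import cv2
s=get_state();print(s)
for n in("side","top"):
    c=read_camera(n);cv2.imwrite(f"pics/{n}0.png",c["img"]);print(n,c["camera_matrix"],c["rvec"],c["tvec"])
E
```

```text
pics
{'clock': 0.0, 'q': array([-9.74433782e-01,  2.55760428e-01,  1.06995064e-01, -4.82582480e-04,
       -1.42388268e+00, -2.84574265e-01]), 'dq': array([ 0.0004801 , -0.00059023, -0.00010897,  0.00235754,  0.00054917,
        0.00026208]), 'tau': array([-7.30200081e-04, -3.86633170e+01,  2.37948006e+01,  5.36535099e+00,
       -5.97530903e-03, -6.99212251e-05]), 'eef_pos': array([ 0.16861269, -0.52299752,  0.23038376]), 'tool_rot': array([0.03233143, 1.56888408, 1.91484495]), 'contact_force': array([-0.34703016, -0.47101637, -0.03858358]), 'wrist_torque': array([ 0.00346941, -0.02538543,  0.01740131]), 'width': 0.08529130667766471}
side [[465.72262269   0.         323.50829855]
 [  0.         465.72262269 241.51449822]
 [  0.           0.           1.        ]] [ 1.95788152 -0.3449848   0.25739429] [-0.56309212  0.06113248  0.92077263]
top [[447.38464348   0.         318.50263348]
 [  0.         447.38464348 231.39693714]
 [  0.           0.           1.        ]] [ 2.14534315 -2.16413366  0.13593153] [-0.19855929  0.52983744  0.86205133]
```

View pics/top0.png

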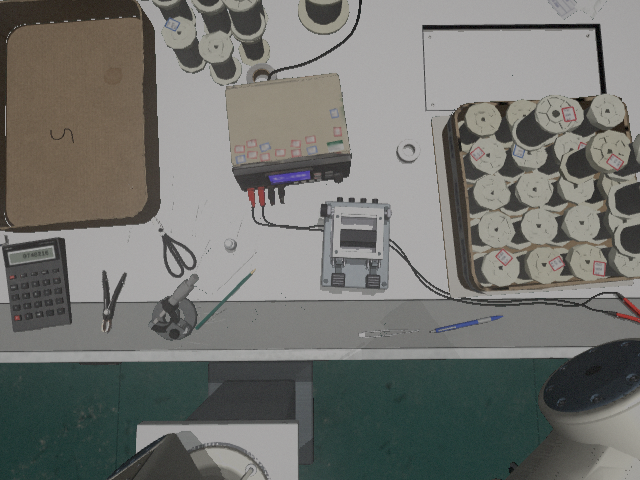

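View pics/side0.png

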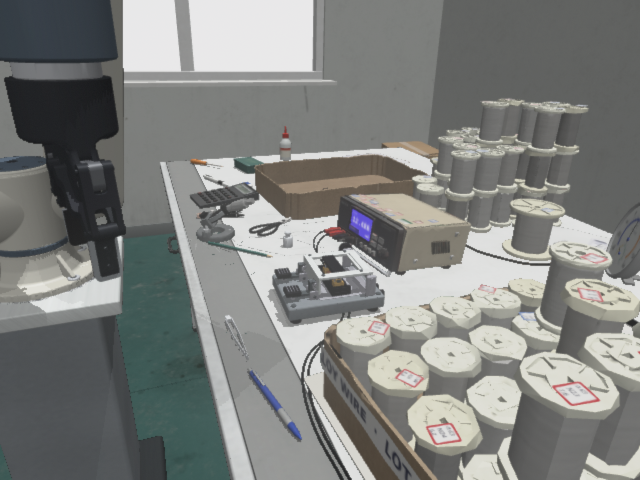

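The top view shows the fixture at about px (355,247), with its black pads near (338,281) and (373,281). The keys face the robot. I'll zoom in on both views.

```bash
python3 - <<'E'
import cv2
a=cv2.imread("pics/top0.png")[190:300,305:405];cv2.imwrite("pics/topz.png",cv2.resize(a,None,fx=5.4,fy=5.4,interpolation=cv2.INTER_CUBIC))
a=cv2.imread("pics/side0.png")[235:330,260:395];cv2.imwrite("pics/sidez.png",cv2.resize(a,None,fx=5.8,fy=5.8,interpolation=cv2.INTER_CUBIC))
E
```

```text
(no output)
```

View pics/topz.png

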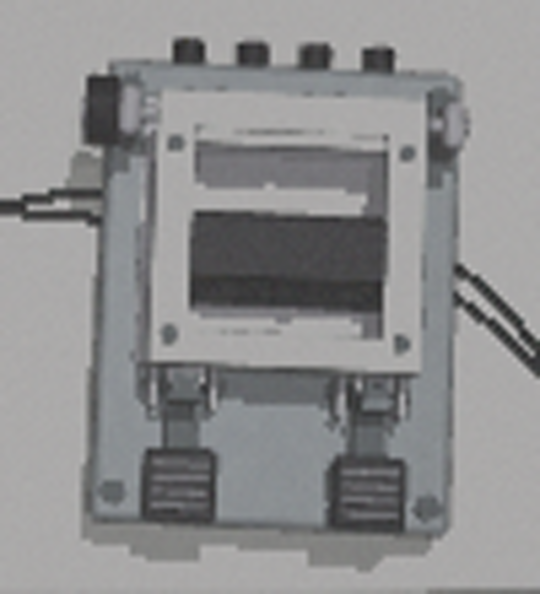

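View pics/sidez.png

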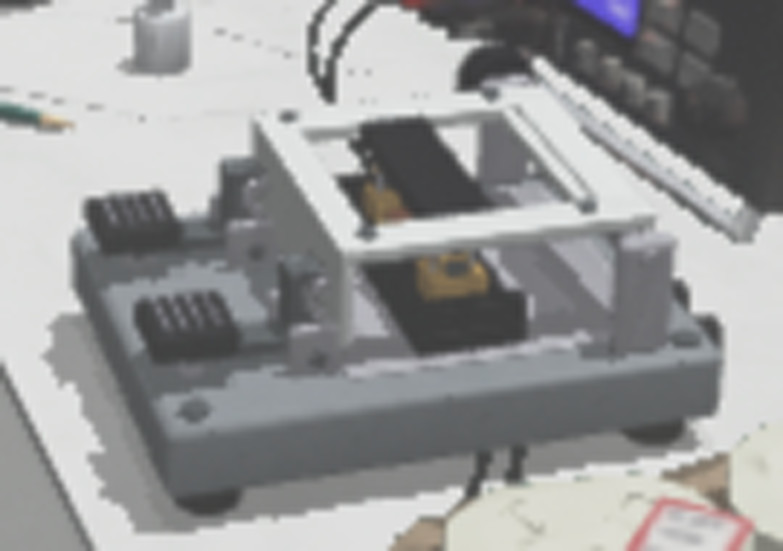

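```bash
cat > h.py <<'E'
import numpy as np,cv2
from scipy.optimize import least_squares
K={};
K['top']=(np.array([[447.38464348,0,318.50263348],[0,447.38464348,231.39693714],[0,0,1]]),np.array([2.14534315,-2.16413366,0.13593153]),np.array([-0.19855929,0.52983744,0.86205133]))
K['side']=(np.array([[465.72262269,0,323.50829855],[0,465.72262269,241.51449822],[0,0,1]]),np.array([1.95788152,-0.3449848,0.25739429]),np.array([-0.56309212,0.06113248,0.92077263]))
def proj(n,P): k,r,t=K[n];return cv2.projectPoints(np.array(P,float).reshape(-1,3),r,t,k,None)[0][:,0]
def campos(n): k,r,t=K[n];return -cv2.Rodrigues(r)[0].T@t
def ray(n,uv,z):
    k,r,t=K[n];R=cv2.Rodrigues(r)[0];d=R.T@np.linalg.inv(k)@[*uv,1];c=campos(n);return c+d*(z-c[2])/d[2]
E
python3 - <<'E'
from h import *
print(campos('top'),campos('side'))
T=[((86,522),(-.086,.066,.034)),((445,532),(-.086,-.066,.034)),((460,78),(.086,-.066,.034)),((108,65),(.086,.066,.034)),
((179,484),(-.072,.034,.053)),((368,493),(-.072,-.034,.053)),
((158,92),(.07,.048,.074)),((428,92),(.07,-.048,.074)),((150,368),(-.03,.048,.074)),((420,372),(-.03,-.048,.074))]
S=[((130,207),(-.072,.034,.053)),((185,310),(-.072,-.034,.053)),((255,118),(-.03,.048,.074)),((347,250),(-.03,-.048,.074)),((655,215),(.07,-.048,.074)),((165,437),(-.086,-.066,.034)),((75,232),(-.086,.066,.034))]
T=[(np.array([305+u/5.4,190+v/5.4])-.4,p) for (u,v),p in T]
S=[(np.array([260+u/5.8,235+v/5.8])-.4,p) for (u,v),p in S]
def W(q,p):
    c,s=np.cos(q[2]),np.sin(q[2]);p=np.array(p);return np.c_[q[0]+c*p[:,0]-s*p[:,1],q[1]+s*p[:,0]+c*p[:,1],p[:,2]]
def f(q,which='ts'):
    o=[]
    if 't' in which:o.append(proj('top',W(q,[p for _,p in T]))-[u for u,_ in T])
    if 's' in which:o.append(proj('side',W(q,[p for _,p in S]))-[u for u,_ in S])
    return np.concatenate(o).ravel()
g=ray('top',(355,247),.05);print(g)
for w in('t','s','ts'):
    r=least_squares(f,[g[0],g[1],0],args=(w,),loss='soft_l1');print(w,r.x);print(f(r.x,w).reshape(-1,2).round(1).tolist())
print(W(r.x,[(-.072,.034,.053),(-.072,-.034,.053),(-.072,0,.05)]))
E
```

```text
[ 0.41413781 -0.20407097  0.92202544] [ 0.22590496 -0.96399168  0.43395752]
[ 0.49458429 -0.27431227  0.05      ]
t [ 0.50130198 -0.27723646 -0.05014606]
[[0.4, 0.1], [0.9, 1.1], [0.0, -0.7], [-0.2, -1.0], [0.1, 0.5], [0.3, 0.3], [-0.2, -1.5], [-0.3, 0.5], [-0.7, -0.8], [-0.1, 0.6]]
s [ 0.49981802 -0.28291568 -0.06220581]
[[0.7, 0.5], [0.2, 0.7], [-0.2, -0.5], [-1.0, 0.6], [2.1, -0.4], [-0.1, -0.3], [-0.9, -1.4]]
ts [ 0.50104239 -0.27782335 -0.04921817]
[[0.7, 0.3], [1.3, 1.2], [0.3, -0.6], [0.1, -0.8], [0.4, 0.7], [0.6, 0.5], [0.1, -1.3], [-0.1, 0.6], [-0.4, -0.6], [0.2, 0.7], [0.4, -0.6], [0.4, -0.6], [-0.7, -1.6], [-0.9, -0.8], [1.5, -2.1], [0.4, -1.8], [-1.3, -2.4]]
[[ 0.43080232 -0.24032224  0.053     ]
 [ 0.42745683 -0.3082399   0.053     ]
 [ 0.42912958 -0.27428107  0.05      ]]
```

```bash
cat >> h.py <<'E'
from scipy.spatial.transform import Rotation as Ro
FX=np.array([.5010,-.2775]);YAW=-.050
def world(p): c,s=np.cos(YAW),np.sin(YAW);return np.array([FX[0]+c*p[0]-s*p[1],FX[1]+s*p[0]+c*p[1],p[2]])
def plan(s,p):
    R=Ro.from_euler('xyz',s['tool_rot']).as_matrix();d=R.T@(world(p)-s['eef_pos'])
    y=world((0,1,0))-world((0,0,0))
    yt=R.T@y; a=np.arctan2(-yt[1],yt[2])  # rotate z about x by a -> (0,-sin,cos)
    print('tool axes (cols)\n',R.round(3));print('shift cm',(d*100).round(2),'turn',round(a,3),'or',round(a-np.sign(a)*np.pi,3))
    print('fixture frame',(np.array([[np.cos(YAW),np.sin(YAW)],[-np.sin(YAW),np.cos(YAW)]])@(s['eef_pos'][:2]-FX)).round(4),s['eef_pos'].round(4),'F',s['contact_force'].round(1),'w',round(s['width'],4),'q6',s['q'][5].round(2),'t',s['clock'])
E
python3 -c "
from workcell import *
from h import *
plan(get_state(),(-.075,0,.13))"
```

```text
tool axes (cols)
 [[-0.001 -0.952 -0.307]
 [ 0.002 -0.307  0.952]
 [-1.     0.     0.002]]
shift cm [ 10.07 -32.15  15.82] turn 0.362 or -2.78
fixture frame [-0.3196 -0.2619] [ 0.1687 -0.5231  0.2305] F [0.9 0.2 0.2] w 0.0853 q6 -0.28 t 0.1
```

Call:
{"method": "jog_arm", "body": {"targets": "5.4 0 -5 2 0.05; 5.4 0 -9 4 0.1; 5.4 0 -13 6 0.15; 5.4 0 -17 8 0.2; 5.4 0 -21 10 0.25; 5.4 0 -25 12 0.3; 5.4 0 -29 14 0.34; 5.4 2 -32.1 15.8 0.362; 5.4 5 -32.1 15.8 0.362; 5.4 7 -32.1 15.8 0.362; 5.4 7 -32.1 15.8 0.362; 5.4 7 -32.1 15.8 0.362"}}

```text
clock: 1.3
eef_pos: [0.4256, -0.2744, 0.1612]
tool_rot: [0.809, 1.569, 2.33]
contact_force: [0.1, 0.4, 0.7]
width: 0.0539
```

```bash
python3 -c "
from workcell import *
from h import *
plan(get_state(),(-.075,0,.13))
for n in('top','side'):
    i=read_camera(n)['img']; 
    a=i[190:300,305:405] if n=='top' else i[150:330,250:395]
    cv2.imwrite('pics/%s1.png'%n,cv2.resize(a,None,fx=4 if n=='side' else 5.4,fy=3.3 if 0 else (3.3 if n=='side' else 5.4),interpolation=2))
"
```

```text
tool axes (cols)
 [[-0.001 -0.999  0.05 ]
 [ 0.001  0.05   0.999]
 [-1.     0.001  0.001]]
shift cm [ 3.12 -0.05  0.06] turn -0.0 or 3.141
fixture frame [-0.0754 -0.0006] [ 0.4256 -0.2744  0.1612] F [0.1 0.4 0.7] w 0.0539 q6 -1.36 t 1.3
```

View pics/top1.png

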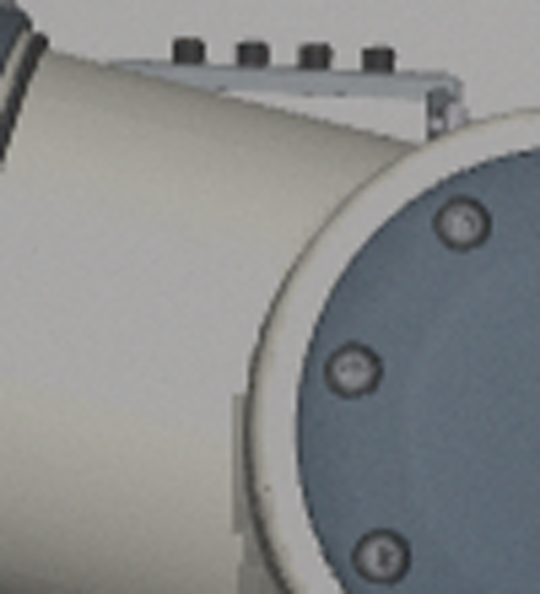

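View pics/side1.png

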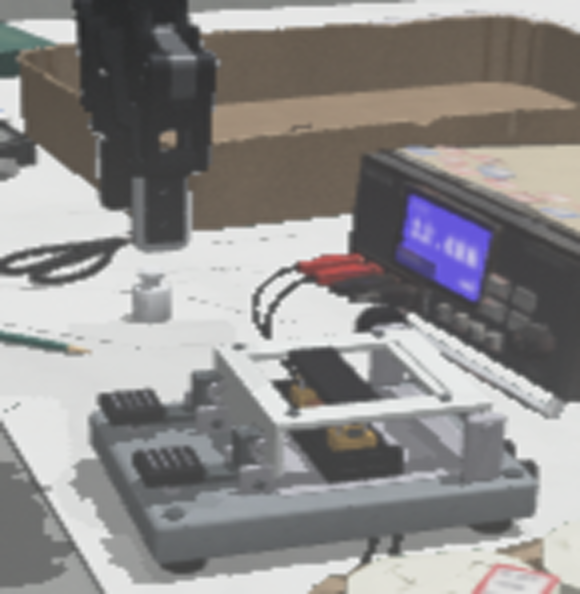

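```bash
python3 -c "
from h import *
for z in(.145,.15,.155,.16,.165,.17):
  print(z,[( (u-[250,150])*[4,3.3]).round(0).tolist() for u in proj('side',[world((-.0754+dx,y,z)) for y in(-.027,-.041) for dx in (-.011,.011)])])"
```

```text
0.145 [[126.0, 284.0], [180.0, 279.0], [135.0, 295.0], [189.0, 290.0]]
0.15 [[126.0, 274.0], [180.0, 270.0], [135.0, 285.0], [189.0, 280.0]]
0.155 [[126.0, 265.0], [180.0, 260.0], [134.0, 275.0], [189.0, 271.0]]
0.16 [[126.0, 255.0], [180.0, 251.0], [134.0, 265.0], [189.0, 261.0]]
0.165 [[126.0, 245.0], [180.0, 241.0], [134.0, 256.0], [189.0, 251.0]]
0.17 [[126.0, 235.0], [180.0, 231.0], [134.0, 246.0], [189.0, 241.0]]
```

Projected onto the side view, the near fingertip matches horizontally (px 134–189 in the crop). Its bottom edge at about row 248 puts the tip at z≈0.167, about 6 mm behind the TCP. I'll descend to just above the pads.

Call:
{"method": "jog_arm", "body": {"targets": "5.4 3 0 0.06 0; 5.4 6 0 0.06 0; 5.4 8.5 0 0.06 0; 5.4 10 0 0.06 0; 5.4 10.5 0 0.06 0; 5.4 10.5 0 0.06 0; 5.4 10.5 0 0.06 0"}}

```text
clock: 2.1
eef_pos: [0.4275, -0.2746, 0.0586]
tool_rot: [-1.685, 1.567, -0.164]
contact_force: [1.0, 1.2, 1.2]
width: 0.0544
```

```bash
python3 -c "
from workcell import *
from h import *
plan(get_state(),(-.075,0,.045))
i=read_camera('side')['img'][235:330,260:395]
cv2.imwrite('pics/side2.png',cv2.resize(i,None,fx=5.8,fy=5.8,interpolation=2))
"
```

```text
tool axes (cols)
 [[ 0.004 -0.999  0.05 ]
 [-0.001  0.05   0.999]
 [-1.    -0.004 -0.   ]]
shift cm [1.36 0.15 0.08] turn -0.0 or 3.141
fixture frame [-0.0736 -0.0008] [ 0.4275 -0.2746  0.0586] F [1.  1.2 1.2] w 0.0544 q6 -1.36 t 2.1
```

View pics/side2.png

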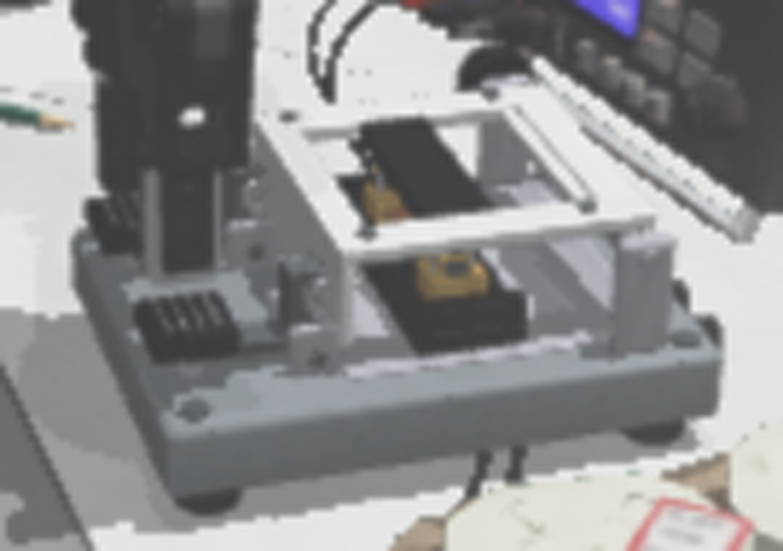

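The finger stands right above the right pad, with its tip bottom at about px (185,270) and the pad top at about (185,310). Next I'll go to contact.

Call:
{"method": "jog_arm", "body": {"targets": "5.4 0.4 0.2 0.08 0; 5.4 0.8 0.2 0.08 0; 5.4 1.1 0.2 0.08 0; 5.4 1.3 0.2 0.08 0; 5.4 1.3 0.2 0.08 0"}}

```text
clock: 2.65
eef_pos: [0.4247, -0.2737, 0.0461]
tool_rot: [-1.828, 1.568, -0.308]
contact_force: [-4.9, 2.5, 10.2]
width: 0.0542
```

```bash
python3 -c "
from workcell import *
from h import *
s=get_state();plan(s,(-.075,0,.045));print(s['wrist_torque'])
i=read_camera('side')['img'][235:330,260:395]
cv2.imwrite('pics/side3.png',cv2.resize(i,None,fx=5.8,fy=5.8,interpolation=2))
"
```

```text
tool axes (cols)
 [[ 0.002 -0.999  0.05 ]
 [-0.001  0.05   0.999]
 [-1.    -0.002 -0.001]]
shift cm [ 0.11 -0.14  0.  ] turn -0.0 or 3.141
fixture frame [-0.0764 -0.    ] [ 0.4247 -0.2737  0.0461] F [-4.9  2.5 10.2] w 0.0542 q6 -1.36 t 2.65
[ 0.83440417  1.52118523 -0.02827996]
```

View pics/side3.png

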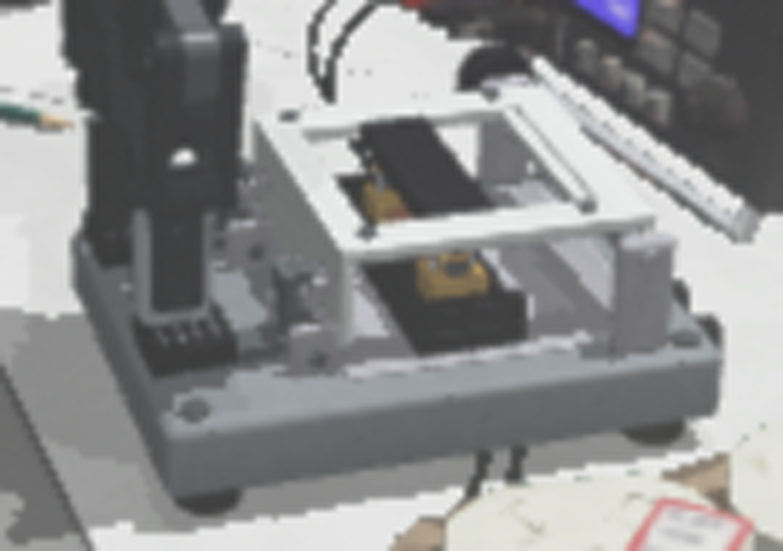

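Contact: 10 N on the tool, and the cover is still shut. Pressing down.

Call:
{"method": "jog_arm", "body": {"targets": "5.4 0.2 -0.05 0 0; 5.4 0.4 -0.05 0 0; 5.4 0.55 -0.05 0 0; 5.4 0.65 -0.05 0 0; 5.4 0.65 -0.05 0 0; 5.4 0.65 -0.05 0 0"}}

```text
clock: 3.3
eef_pos: [0.4236, -0.2737, 0.0411]
tool_rot: [3.01, 1.57, -1.752]
contact_force: [-8.0, 4.1, 17.1]
width: 0.054
```

```bash
python3 -c "
from workcell import *
from h import *
s=get_state();plan(s,(-.075,0,.045));print(s['wrist_torque'])
i=read_camera('side')['img'][235:330,260:395]
cv2.imwrite('pics/side4.png',cv2.resize(i,None,fx=5.8,fy=5.8,interpolation=2))
"
```

```text
tool axes (cols)
 [[-0.    -0.999  0.05 ]
 [-0.001  0.05   0.999]
 [-1.     0.    -0.001]]
shift cm [-0.39 -0.25  0.  ] turn 0.0 or -3.141
fixture frame [-0.0775 -0.0001] [ 0.4236 -0.2737  0.0411] F [-8.   4.1 17.1] w 0.054 q6 -1.36 t 3.3
[ 1.52101584  2.93474838 -0.00436869]
```

View pics/side4.png

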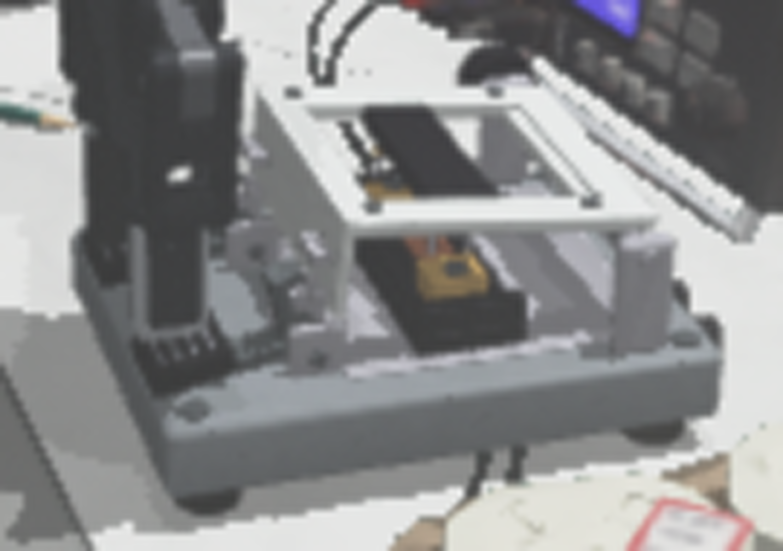

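The cover is rising and both keys are down. I'll press slightly more, then hold.

Call:
{"method": "jog_arm", "body": {"targets": "5.4 0.15 -0.15 0 0; 5.4 0.25 -0.15 0 0; 5.4 0.25 -0.15 0 0; 5.4 0.25 -0.15 0 0; 5.4 0.25 -0.15 0 0; 5.4 0.25 -0.15 0 0; 5.4 0.25 -0.15 0 0; 5.4 0.25 -0.15 0 0; 5.4 0.25 -0.15 0 0; 5.4 0.25 -0.15 0 0; 5.4 0.25 -0.15 0 0; 5.4 0.25 -0.15 0 0"}}

```text
clock: 4.55
eef_pos: [0.4236, -0.2737, 0.0409]
tool_rot: [2.197, 1.568, -2.564]
contact_force: [-10.6, 5.9, 24.8]
width: 0.0537
```

```bash
python3 -c "
from workcell import *
from h import *
s=get_state();plan(s,(-.075,0,.045));print(s['wrist_torque'])
i=read_camera('side')['img'][205:330,250:395]
cv2.imwrite('pics/side5.png',cv2.resize(i,None,fx=4.6,fy=4.6,interpolation=2))
"
```

```text
tool axes (cols)
 [[-0.002 -0.999  0.049]
 [-0.001  0.049  0.999]
 [-1.     0.002 -0.002]]
shift cm [-0.41 -0.25  0.01] turn 0.001 or -3.141
fixture frame [-0.0775 -0.0001] [ 0.4236 -0.2737  0.0409] F [-10.6   5.9  24.8] w 0.0537 q6 -1.36 t 4.55
[ 2.38983317  3.66024207 -0.03775358]
```

View pics/side5.png

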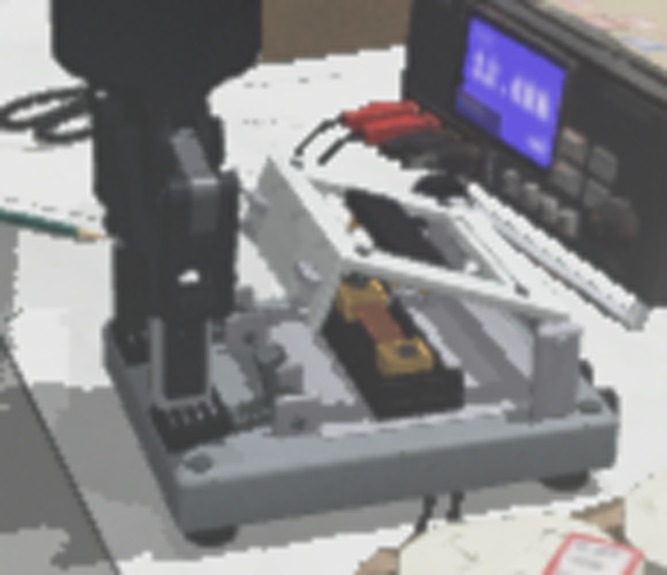

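The keys are at their stops (force rose to 25 N with no further motion), and the cover is about halfway up with clearance to the gripper body. Holding.

Call:
{"method": "jog_arm", "body": {"targets": "5.4 0.2 0 0 0; 5.4 0.2 0 0 0; 5.4 0.2 0 0 0; 5.4 0.2 0 0 0; 5.4 0.2 0 0 0; 5.4 0.2 0 0 0; 5.4 0.2 0 0 0; 5.4 0.2 0 0 0; 5.4 0.2 0 0 0; 5.4 0.2 0 0 0; 5.4 0.2 0 0 0; 5.4 0.2 0 0 0"}}

```text
clock: 5.8
eef_pos: [0.4235, -0.2738, 0.041]
tool_rot: [2.535, 1.568, -2.226]
contact_force: [-7.6, 6.3, 20.2]
width: 0.054
```

Call:
{"method": "jog_arm", "body": {"targets": "5.4 0.2 0 0 0; 5.4 0.2 0 0 0; 5.4 0.2 0 0 0; 5.4 0.2 0 0 0; 5.4 0.2 0 0 0; 5.4 0.2 0 0 0; 5.4 0.2 0 0 0; 5.4 0.2 0 0 0; 5.4 0.2 0 0 0; 5.4 0.2 0 0 0; 5.4 0.2 0 0 0; 5.4 0.2 0 0 0"}}

```text
clock: 7.0
eef_pos: [0.4235, -0.2738, 0.041]
tool_rot: [2.857, 1.568, -1.903]
contact_force: [-5.4, 4.9, 18.3]
width: 0.054
```

```bash
python3 -c "
from workcell import *
from h import *
s=get_state();plan(s,(-.075,0,.045));print(s['wrist_torque'])
i=read_camera('side')['img'][205:330,250:395]
cv2.imwrite('pics/side6.png',cv2.resize(i,None,fx=4.6,fy=4.6,interpolation=2))
"
```

```text
tool axes (cols)
 [[-0.001 -0.999  0.048]
 [-0.003  0.048  0.999]
 [-1.     0.001 -0.003]]
shift cm [-0.4  -0.26  0.01] turn 0.002 or -3.139
fixture frame [-0.0776 -0.0002] [ 0.4235 -0.2738  0.041 ] F [-5.4  4.9 18.3] w 0.054 q6 -1.36 t 7.0
[ 2.12875913  1.96628498 -0.00774587]
```

View pics/side6.png

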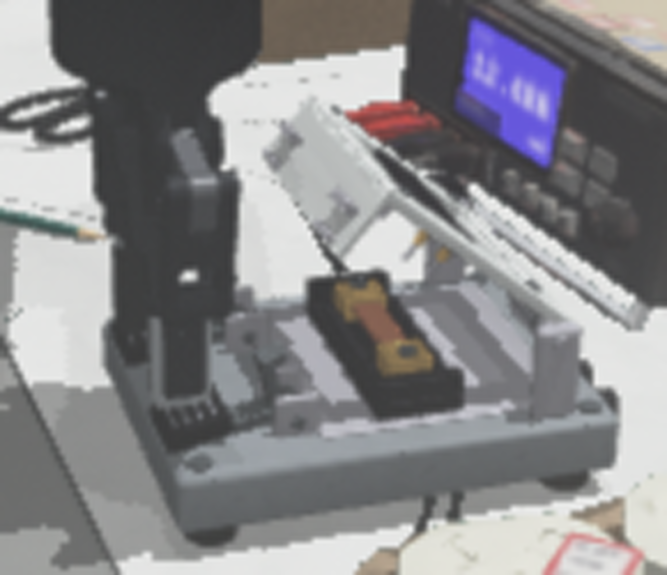

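Call:
{"method": "jog_arm", "body": {"targets": "5.4 0.25 0 0 0; 5.4 0.25 0 0 0; 5.4 0.25 0 0 0; 5.4 0.25 0 0 0; 5.4 0.25 0 0 0; 5.4 0.25 0 0 0; 5.4 0.25 0 0 0; 5.4 0.25 0 0 0; 5.4 0.25 0 0 0; 5.4 0.25 0 0 0; 5.4 0.25 0 0 0; 5.4 0.25 0 0 0"}}

```text
clock: 8.25
eef_pos: [0.4236, -0.2738, 0.0409]
tool_rot: [-3.115, 1.567, -1.591]
contact_force: [-6.3, 5.6, 21.3]
width: 0.0539
```

```bash
python3 -c "
from workcell import *
from h import *
i=read_camera('side')['img'][205:330,250:395]
cv2.imwrite('pics/side7.png',cv2.resize(i,None,fx=4.6,fy=4.6,interpolation=2))
"
```

Call:
{"method": "jog_arm", "body": {"targets": "5.4 0.25 0 0 0; 5.4 0.25 0 0 0; 5.4 0.25 0 0 0; 5.4 0.25 0 0 0; 5.4 0.25 0 0 0; 5.4 0.25 0 0 0; 5.4 0.25 0 0 0; 5.4 0.25 0 0 0; 5.4 0.25 0 0 0; 5.4 0.25 0 0 0; 5.4 0.25 0 0 0; 5.4 0.25 0 0 0"}}

```text
clock: 9.5
eef_pos: [0.4235, -0.2738, 0.0409]
tool_rot: [-2.917, 1.566, -1.393]
contact_force: [-7.6, 7.2, 22.2]
width: 0.0541
```

```bash
python3 -c "
from workcell import *
from h import *
i=read_camera('side')['img'][205:330,250:395]
cv2.imwrite('pics/side8.png',cv2.resize(i,None,fx=4.6,fy=4.6,interpolation=2))
a=cv2.imread('pics/side7.png');b=cv2.imread('pics/side8.png');print((cv2.absdiff(a,b)>40).sum())
for ang in(.62,.66,.7):
  c,s=np.cos(ang),np.sin(ang);P=[world((.06-.09*c+ .008*-s*-1*-1 if 0 else .06+(-.09*c+.008*s),y,.066+.09*s+.008*c)) for y in(.048,-.048)]
  print(ang,((proj('side',P)-[250,205])*4.6).round(0).tolist())
"
```

```text
115
0.62 [[296.0, 99.0], [375.0, 195.0]]
0.66 [[302.0, 92.0], [382.0, 188.0]]
0.7 [[308.0, 85.0], [389.0, 180.0]]
```

View pics/side8.png

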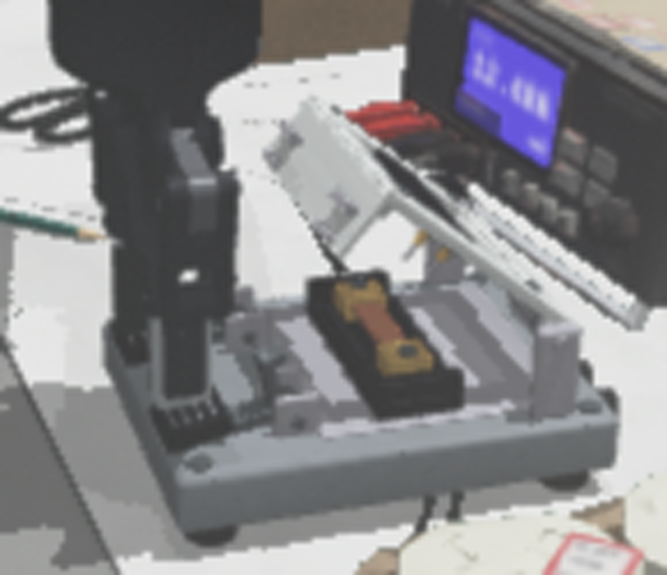

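The cover hasn't moved between the last two pictures. Its front corners at px (308,97) and (397,193) fit 0.70 rad within the calibration offset, so it is at its stop. The shunt is in its nest. Now I'll release by going straight up, then back toward the robot.

Call:
{"method": "jog_arm", "body": {"targets": "5.4 -0.4 0 0 0; 5.4 -1 0.1 0 0; 5.4 -1.8 0.4 0 0; 5.4 -3 1 0 0; 5.4 -5 2 0 0; 5.4 -8 4 0 0; 5.4 -11 7 0 0; 5.4 -14 10 0 0; 5.4 -16 12 0 0; 5.4 -16 12 0 0; 5.4 -16 12 0 0; 5.4 -16 12 0 0"}}

```text
clock: 10.75
eef_pos: [0.3032, -0.2672, 0.2]
tool_rot: [2.979, 1.567, -1.78]
contact_force: [-1.5, 0.7, -0.6]
width: 0.0542
```

```bash
python3 -c "
from workcell import *
from h import *
s=get_state();print(s['clock'],s['eef_pos'],s['contact_force'])
i=read_camera('side')['img'][205:330,250:395]
cv2.imwrite('pics/side9.png',cv2.resize(i,None,fx=4.6,fy=4.6,interpolation=2))
cv2.imwrite('pics/top9.png',read_camera('top')['img'])
"
```

```text
10.75 [ 0.30324901 -0.26721578  0.19999038] [-1.5268268   0.72700096 -0.60329839]
```

View pics/side9.png

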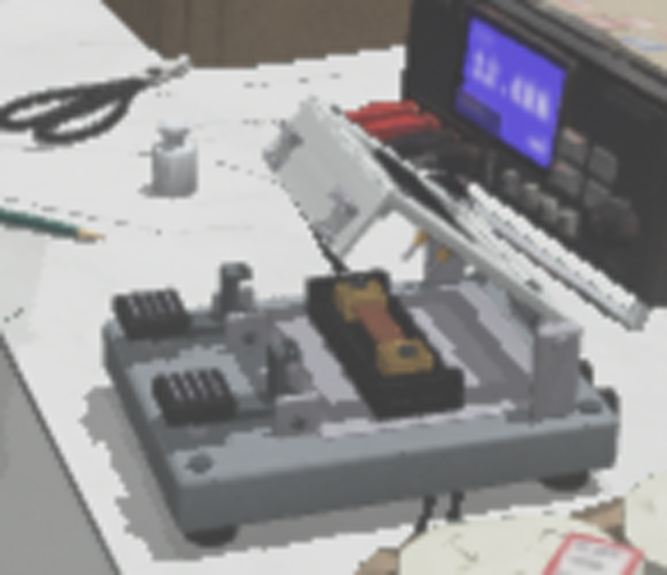

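View pics/top9.png

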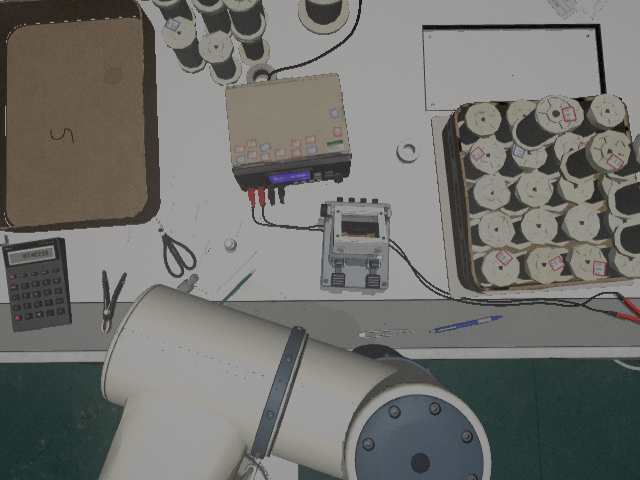

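The side view shows both keys up, at px (150,312) and (192,392), the cover fully open, and the shunt in its nest. In the top view the weight (230,244), tweezers (388,333), ring (408,151) and the visible end of the pencil are where they were. I'm handing in the job.

```bash
python3 -c "
from workcell import *
print(job_done())"
```

```text
the job is handed in; nothing more can be done
None
```

The fixture is open and the job is handed in. I pressed both latch keys down together, one fingertip on each, and held them at their stops (about 18–25 N in total). I let them go once the cover had come all the way up, then backed the arm away at about 10 s on the clock.

**Cover:** the last pictures show it at its stop. I estimate about 0.70 rad, and it had not moved between two pictures taken about 1.2 s apart. My projected corners were off by 2–3 camera pixels, much like the offset I saw on the shut cover.

**Keys and shunt:** both keys are back up, and the shunt lies in its nest. I judged these by eye from the pictures, not by measurement.

**Other things on the bench:** the check weight, tweezers and ring look unmoved in the top view. Part of the pencil was hidden by the arm there, but its visible end has not shifted.

**Robot:** the force reading was within noise after backing away (under 2 N). The final verdict was not reported.

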